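# Slide the timer and the shaker home into their bays

### The job

Tidy the prep board: push the red kitchen timer along the board into the bay marked red, and the steel shaker into the bay marked blue, each until it stands against the back rail between its two dividers. Only push them with the fingers: do not lift, carry or tip either one, and leave everything else where it is.

Things in the scene. Friction and masses are not known exactly. Their poses are not given: they have to be found in the camera images.
- board: Wooden prep board, fixed, 280 (x) x 400 (y) x 20 mm. Origin: centre of the underside; x to its back rail, y left, z up; top at z = 20 mm. Steel back rail 30 mm high above the top, front face at x = +127.5 mm. Three dividers 20 mm long in x from the rail, 10 mm thick, 30 mm high, at y = -104, 0, +104 mm make two bays, each 94 mm wide, open to the front.
- red_bay (a point): Middle of the red-marked bay (red tape on the rail and a red dot on the board, the left bay): on the front face of the back rail at board-top height, board frame (127.5, +52, 20) mm. Axes as the board's.
- blue_bay (a point): Middle of the blue-marked bay (blue tape and blue dot, the right bay): on the front face of the back rail at board-top height, board frame (127.5, -52, 20) mm. Axes as the board's.
- timer: Round kitchen timer, loose, about 0.11 kg, standing on the front half of the board: white base 62 mm in diameter and 22 mm high, red upper part 58 mm in diameter up to 47 mm, with a red grip bar across the top; 54 mm high in all. Origin: centre of its underside; z up. It may start on the left or on the right.
- shaker: Steel shaker, loose, about 0.26 kg, standing on the front half of the board on the other side: upright cylinder 65 mm in diameter with a 68 mm cap from 74 mm up, 96 mm high. Origin: centre of its underside; z up.
- ring_a: Bystander: open steel forming ring, 51 mm across, 36 mm high, on the board left of the bays. Origin: centre of its underside.
- ring_b: Bystander: open steel forming ring, 41 mm across, 36 mm high, on the board right of the bays. Origin: centre of its underside.
- bowl: Bystander: steel bowl, 115 mm across, 38 mm high, on the worktop at the far left. Origin: centre of its underside.
- oil: Bystander: yellow squeeze bottle with a white nozzle, 45 mm across, 178 mm high, on the worktop left of the board. Origin: centre of its underside.
Mind the look-alikes: they are no part of the job. There is more than one size of the shaker; the job needs the middle-sized.

How it is judged (in metres and radians):
At the end, for the whole second after the job is handed in: The timer stands in the red bay and the shaker in the blue bay: each upright on the board (within 5 degrees) and at rest, within 6 mm of touching the back rail, and within 19 mm of the bay's middle along the rail (x of timer in the frame of board above 0.0905 m and y of timer in the frame of board between 0.033 and 0.071 m and height (world z) of timer between 0.016 and 0.024 m and angle between each of timer, shaker's own z axis and vertical below 0.08 rad and linear speed of each of timer, shaker below 0.01 m/s and x of shaker in the frame of board above 0.089 m and y of shaker in the frame of board between -0.071 and -0.033 m and height (world z) of shaker between 0.016 and 0.024 m).
It fails at once if the timer or the shaker is lifted or carried (12 mm off the board) (height (world z) of any of timer, shaker above 0.032 m).
It fails at once if the timer or the shaker is tipped (over 20 degrees) (angle between any of timer, shaker's own z axis and vertical above 0.35 rad).
It fails at once if one of the other things is disturbed (moved over 15 mm) (distance of any of ring_a, ring_b, bowl, oil from where it was at the start of the episode above 0.015 m).
It also fails if it takes over 67 s, if anything falls off the work surface, if the arm or the gripper's body presses on something with over 40 N, if the wrist force passes 120 N, or if a joint passes its speed limit or range.

### The arm

A 6-joint arm with a two-finger parallel gripper is mounted at the origin on a cart in front of the work surface, level with it; the furniture and walls round the work are solid. World frame = base frame: x ahead of the robot, y to its left, z up, the work surface at z = 0. Lengths are in mm, angles in rad, forces in N, time in s.
With the tool pointing down it reaches from about 275 to 975 mm from the base axis. Payload 8.4 kg.
Tool frame: the origin (TCP) lies at the centre of the arm's flange, where the gripper is bolted on; the fingertips stand 190 mm ahead of it and the grasp point (between the pads) lies 171 mm ahead of it; y points along the fingers, x is the direction in which the jaws open and shut, and the axes are right-handed (so a half turn about y gives the same grasp; the last joint's range is limited). The gripper opens to 92 mm and grips with 3 to 60 N. Pads are 20 mm wide; open, the fingers measure 128 mm over their backs; the gripper's body (75 mm by 189 mm) begins 69 mm behind the grasp point.
Start: joints at [-1.194, 0.353, 1.633, -0, 1.155, -0.002], TCP at [231.128, -580.697, 404.683] pointing down, gripper open.
Joint ranges: [-2.63, 2.63], [-0.92, 2.1], [0.06, 2.66], [-1.3, 4.44], [0, 2.69], [-3.02, 3.02]. Speed limits (rad/s): [2.22, 2.22, 2.79, 3.14, 3.14, 3.14].

### API

Orientations are given as a unit quaternion [x, y, z, w].
In Python, from rig import ctrl gives the robot as it stands.
- The arm moves only by the tool play_rows, never from a script. Its argument "series" is a list that holds one entry, the list of rows, each a list of 5 numbers: the opening, from 0 (shut) to 1 (fully open), then the shift along the tool's x, y, z normalised to -1 to 1, where 1 is 0.25 m, then the turn about the tool's y normalised to -1 to 1, where 1 is 180 degrees. A call has 1 to 12 rows; each row is the pose to reach, as a shift and turn from the pose commanded when the call began, along the tool's axes at that moment, turning the shorter way round; what a row does not reach only later rows make up. A row lasts 1/8 s, in which the tool goes at most 62.5 mm and 10.7 degrees, less where a joint would pass 70% of its speed; a pose out of reach is approached as far as the arm can. A call with a number of a shift or a turn outside -1 to 1 is refused whole. A call with a gripper value outside its range is refused whole. The fingers move at their own pace and stop on an object; "grip_force" is the grip in N (left out, the last holds). Time passes only in rows, so rows that repeat a pose let the fingers close. It gives the time, the measured TCP pose, the force and the opening at its end, in the units of the state.
- ctrl.get_obs(): the state, without advancing time (a new reading comes with each control period).
- ctrl.read_camera(name): name is "side" or "top"; returns a dict with "image" (400x640x3 uint8, blue, green, red), "depth" (400x640 float32, mm along the optical axis (not along the pixel's ray), 0 where there is no reading), "camera_matrix" (3x3 intrinsics, pixels), "extrinsics" (4x4, takes a point from world to camera coordinates). Camera axes: x right, y down, z forward; pixel columns grow to the right and rows downward; lengths in mm; the calibration is good to about 2 mm. A picture is of the moment at which its call begins.
- ctrl.close_job(): hands the job in, once; it reports no verdict.
Trained networks look in a picture, given as the dict that the camera call returned (one of the last four; its "shot" number tells which), for a name from the list of things; names that differ only in an ending like _2 or _b are one class to them, and where a whole thing is asked for, a point or a joint stands for the part that bears it (a point fixed in the world has none). Each returns a list of dicts, best first, with "p" (0 to 1); they miss things now and then, are a little off and sometimes report something else, mostly with a low value. They report only what shows in the picture. A call takes as long as a camera call. They do not tell look-alikes from the thing itself.
- ctrl.search_frame(picture, target): "xy" ([column, row] in pixels, amid what is visible of it).
The state is a dict: "time": time; "joint_positions": joint angles; "dq": joint speeds; "effort": joint torques, N m; "position": TCP position; "orientation": TCP orientation; "ft_force": force on the tool from outside, world axes, zero at the start; "ft_torque": the same for the moment, N m; "opening": finger opening in mm.
Only numpy, scipy, OpenCV 4.12 (cv2) and the standard library are available. Lean on these libraries where they do the work, as an engineer would, in place of code of your own. Each camera call takes 0.05 s, during which the arm holds its last target.

## Working session

There is one attempt and no reset: what is moved stays moved. The work goes in short steps, Python scripts to look and compute and a tool call to move; the robot and the scene stay as the last step left them, time stands still between calls to the robot, and variables do not carry over. Pictures are saved under pics/ and viewed, and the job is handed in when it is done.

Besides the shell and the picture viewer there is one more tool, called after "Call:" by a JSON object that holds its "method" and its "body". play_rows: Moves the arm, as the interface text tells. Its arguments: {"type":"object","properties":{"series":{"type":"array","items":{"type":"array","items":{"type":"array","items":{"type":"number"}}}},"grip_force":{"type":"number"}},"required":["series"]}

```bash
mkdir -p pics; ls; python3 - <<'E'
from rig import ctrl
import cv2,numpy as np
o=ctrl.get_obs();print({k:np.round(v,3).tolist() for k,v in o.items()})
for n in ("top","side"):
    p=ctrl.read_camera(n);cv2.imwrite(f"pics/{n}0.png",p["image"])
    print(n,np.round(p["camera_matrix"],1).tolist(),np.round(p["extrinsics"],3).tolist())
    for t in ("timer","shaker","board","ring_a","ring_b","bowl","oil"):
        print(t,[(np.round(d["xy"]).tolist(),round(d["p"],2)) for d in ctrl.search_frame(p,t)])
E
```

```text
pics
{'time': 0.0, 'joint_positions': [-1.194, 0.354, 1.634, 0.0, 1.155, -0.002], 'dq': [-0.001, 0.0, 0.001, 0.001, -0.001, -0.001], 'effort': [0.002, -59.384, -33.422, 0.07, 0.023, -0.0], 'position': [231.022, -580.483, 403.956], 'orientation': [-0.585, 0.397, -0.397, 0.585], 'ft_force': [-0.23, -0.67, -0.137], 'ft_torque': [0.03, -0.026, 0.002], 'opening': 92.047}
top [[471.0, 0.0, 314.8], [0.0, 471.0, 203.4], [0.0, 0.0, 1.0]] [[0.012, -1.0, 0.02, -0.127], [-0.99, -0.015, -0.138, 509.212], [0.138, -0.018, -0.99, 1220.367], [0.0, 0.0, 0.0, 1.0]]
timer [([451.0, 220.0], 0.7)]
shaker [([359.0, 222.0], 0.98), ([295.0, 201.0], 0.77), ([302.0, 252.0], 0.52)]
board [([405.0, 202.0], 0.96)]
ring_a [([341.0, 174.0], 0.65), ([462.0, 165.0], 0.49), ([166.0, 266.0], 0.44), ([449.0, 219.0], 0.26)]
ring_b [([341.0, 174.0], 0.65), ([462.0, 165.0], 0.49), ([166.0, 266.0], 0.44), ([449.0, 219.0], 0.26)]
bowl [([167.0, 265.0], 0.95)]
oil [([240.0, 259.0], 0.75)]
side [[371.9, 0.0, 324.1], [0.0, 371.9, 195.0], [0.0, 0.0, 1.0]] [[0.831, -0.556, -0.019, -392.363], [-0.341, -0.482, -0.807, 219.952], [0.439, 0.677, -0.59, 1035.761], [0.0, 0.0, 0.0, 1.0]]
timer []
shaker [([321.0, 187.0], 0.77), ([339.0, 215.0], 0.73), ([298.0, 208.0], 0.56)]
board [([359.0, 242.0], 0.91)]
ring_a [([360.0, 202.0], 0.64), ([449.0, 258.0], 0.54)]
ring_b [([360.0, 202.0], 0.64), ([449.0, 258.0], 0.54)]
bowl [([242.0, 167.0], 0.59)]
oil [([264.0, 180.0], 0.7)]
```

View pics/top0.png

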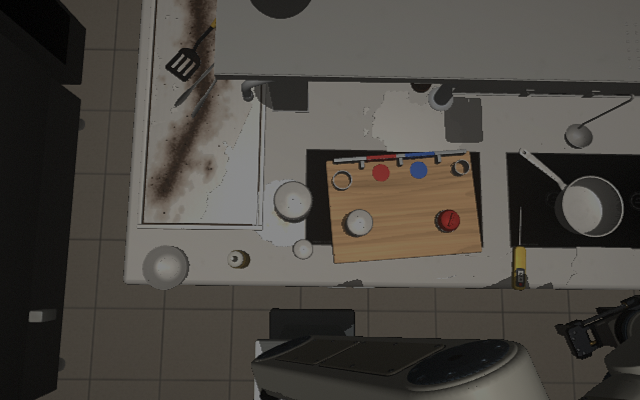

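View pics/side0.png

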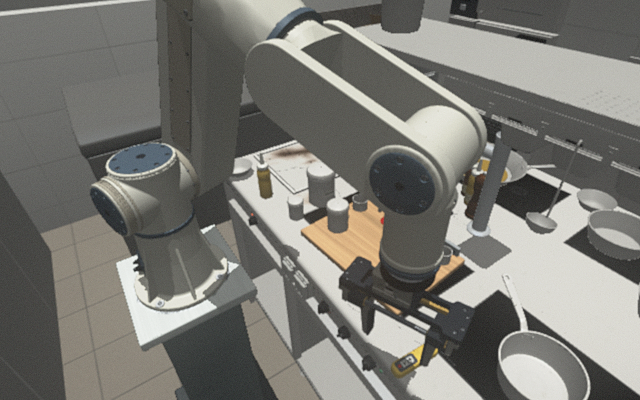

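```bash
python3 - <<'E'
import cv2
i=cv2.imread("pics/top0.png")[130:310,220:520];cv2.imwrite("pics/crop0.png",cv2.resize(i,None,fx=2.6,fy=2.6,interpolation=cv2.INTER_CUBIC))
E
```

```text
(no output)
```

View pics/crop0.png

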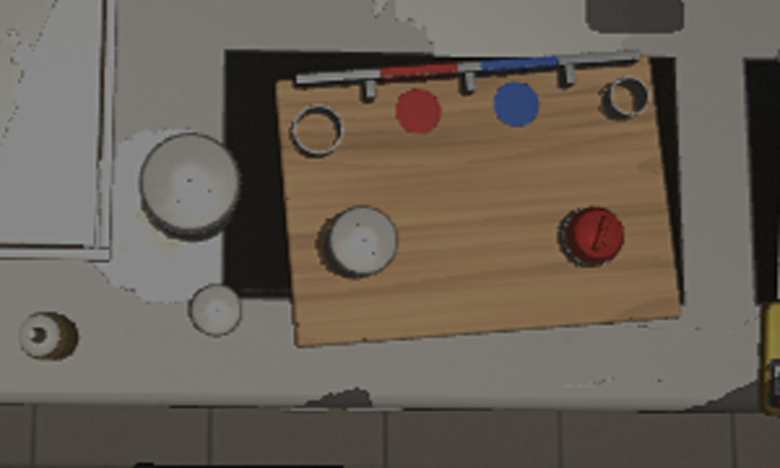

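The shaker candidates are (359,222), medium and on the board; (295,201), the largest, off the board; and (302,252), the smallest, off the board. The one at (359,222) fits, since it is the middle size and stands on the front half of the board. The crop confirms this. The timer is at (451,220), at front right, so the two paths cross.

```bash
cat > h.py <<'E'
from rig import ctrl
import cv2,numpy as np
from scipy.spatial.transform import Rotation as R
def cloud(p):
    K,E,d=p["camera_matrix"],np.array(p["extrinsics"]),p["depth"]
    v,u=np.mgrid[:400,:640]; c=np.stack([(u-K[0,2])/K[0,0]*d,(v-K[1,2])/K[1,1]*d,d],-1)
    return (c-E[:3,3])@E[:3,:3]
def ray(p,u,v,z):
    K,E=p["camera_matrix"],np.array(p["extrinsics"]);C=-E[:3,:3].T@E[:3,3]
    d=E[:3,:3].T@np.array([(u-K[0,2])/K[0,0],(v-K[1,2])/K[1,1],1.]);return C+d*(z-C[2])/d[2]
E
python3 - <<'E'
from h import *
o=ctrl.get_obs();print(np.round(R.from_quat(o["orientation"]).as_matrix(),3))
p=ctrl.read_camera("top");w=cloud(p);im=p["image"]
hsv=cv2.cvtColor(im,cv2.COLOR_BGR2HSV)
m=(hsv[...,0]>5)&(hsv[...,0]<25)&(hsv[...,1]>70)&(abs(w[...,2]-20)<10)
m=m.astype(np.uint8);m[:,:300]=0;m[:,500:]=0
n,l,s,c=cv2.connectedComponentsWithStats(m);k=1+np.argmax(s[1:,4]);m=(l==k)
print("z",np.median(w[m][:,2]),m.sum())
# outline
cn,_=cv2.findContours(m.astype(np.uint8),cv2.RETR_EXTERNAL,cv2.CHAIN_APPROX_NONE)
cc=max(cn,key=cv2.contourArea)[:,0]
q=np.array([ray(p,u,v,20)[:2] for u,v in cc],np.float32)
r=cv2.minAreaRect(q);print(r,cv2.boxPoints(r).tolist())
for name,z,(u,v),rad in (("shaker",116,(359,222),22),("timer",67,(451,220),17),("big",0,(295,201),25),("small",0,(302,252),15)):
    b=(np.hypot(*(np.mgrid[:400,:640][::-1]-np.array([u,v])[:,None,None]))<rad)
    P=w[b];zt=np.percentile(P[:,2],90);t=P[abs(P[:,2]-zt)<8];(cx,cy),rr=cv2.minEnclosingCircle(t[:,:2].astype(np.float32))
    print(name,"ztop",zt,"mean",t.mean(0),"circ",cx,cy,rr)
for nm,lo in (("red",None),("blue",None)):
    H=hsv[...,0];S=hsv[...,1]
    mm=((H<6)|(H>172))&(S>130) if nm=="red" else (H>95)&(H<130)&(S>120)
    mm=mm&(np.mgrid[:400,:640][0]<190)&(np.mgrid[:400,:640][0]>140)
    n,l,s,c=cv2.connectedComponentsWithStats(mm.astype(np.uint8))
    for i in range(1,n):
        if s[i,4]>20: print(nm,s[i],c[i],ray(p,*c[i],20 if s[i,3]>10 else 50))
E
```

```text
[[ 0.37  -0.     0.929]
 [-0.929 -0.     0.37 ]
 [ 0.    -1.    -0.   ]]
z 20.824205682006202 12205
((508.0419006347656, -231.0927276611328), (277.61529541015625, 399.17950439453125), 5.12568473815918) [[351.95782470703125, -44.702301025390625], [387.620849609375, -442.2855224609375], [664.1259765625, -417.483154296875], [628.4629516601562, -19.899932861328125]]
shaker ztop 115.98876090047926 mean [ 452.65584143 -102.81111072  114.21548611] circ 452.9056396484375 -102.8907470703125 33.59410095214844
timer ztop 68.21621842058819 mean [ 466.76849597 -343.64928724   66.4284444 ] circ 466.66534423828125 -344.4725646972656 26.53883934020996
big ztop 137.4865206730056 mean [503.51303515  63.76947249 134.59009565] circ 504.360107421875 64.06461334228516 45.965999603271484
small ztop 73.46620457725065 mean [386.19091729  37.2152995   71.51420137] circ 386.5863342285156 37.093788146972656 25.48202896118164
red [367 154  29   5 107] [381.5046729  156.07476636] [ 637.71744673 -170.43768506   50.        ]
red [372 164  18  17 227] [380.62995595 172.27753304] [ 599.71929727 -172.57607204   20.        ]
blue [406 152  29   5  90] [419.38888889 153.56666667] [ 646.34030487 -272.57197479   50.        ]
blue [411 162  16  16 213] [418.29577465 169.52112676] [ 609.08391951 -276.09544744   20.        ]
```

```bash
cat >> h.py <<'E'
A=np.deg2rad(5.126);B=np.array([[np.cos(A),-np.sin(A)],[np.sin(A),np.cos(A)]]);O=np.array([508.,-231.])
def b2w(b): return O+B@np.asarray(b,float)
def w2b(w): return B.T@(np.asarray(w,float)[:2]-O)
def rows(obj,axis,d,tip,opening):
    """tool d mm behind obj centre (board frame); axis deg in board frame (0=to rail, -90=right)"""
    o=ctrl.get_obs();M=R.from_quat(o["orientation"]).as_matrix();cur=np.degrees(np.arctan2(M[1,2],M[0,2]))
    print("now board",w2b(o["position"]).round(1),"tip",round(o["position"][2]-190,1),"axis",round(cur-np.degrees(A),1),"q",np.round(o["joint_positions"],2),"t",o["time"])
    for ob,a,dd,t,g in zip(obj,axis,d,tip,opening):
        r=np.radians(a);tb=np.array(ob)-dd*np.array([np.cos(r),np.sin(r)])
        w=np.r_[b2w(tb),t+190.];s=M.T@(w-o["position"])/250
        turn=-((a+np.degrees(A)-cur+180)%360-180)/180
        print([round(g/92,3),*s.round(3).tolist(),round(turn,4)],"w",w.round(0))
E
python3 - <<'E'
from h import *
print(w2b([452.8,-102.9]),w2b([466.7,-344.]))
rows([(-43.5,132.5)]*2,[-45]*2,[42]*2,[214,45],[48]*2)
E
```

```text
[-43.53397638 132.5195944 ] [ -51.23095505 -108.85806927]
now board [-307.  -323.6] tip 214.7 axis 16.6 q [-1.19  0.35  1.63 -0.    1.16 -0.  ] t 0.85
[0.522, -1.595, 0.003, 1.451, np.float64(0.3421)] w [421. -76. 404.]
[0.522, -1.595, 0.679, 1.451, np.float64(0.3421)] w [421. -76. 235.]
```

Call:
{"method": "play_rows", "body": {"series": [[[0.52, -0.16, 0, 0.14, 0.05], [0.52, -0.32, 0, 0.29, 0.1], [0.52, -0.48, 0, 0.44, 0.15], [0.52, -0.64, 0, 0.58, 0.2], [0.52, -0.8, 0, 0.73, 0.26], [0.52, -0.8, 0, 0.73, 0.34], [0.52, -0.8, 0, 0.73, 0.342], [0.52, -0.8, 0, 0.73, 0.342]]], "grip_force": 20}}

```text
time: 1.85
position: [326.8, -327.2, 404.9]
orientation: [0.3, -0.64, 0.64, -0.3]
ft_force: [-0.7, 0.3, -0.4]
opening: 47.9
```

```bash
python3 - <<'E'
from h import *
rows([(-43.5,132.5)]*2,[-45]*2,[42]*2,[214,45],[48]*2)
print(ctrl.get_obs()["opening"])
E
```

```text
now board [-189.1  -79.7] tip 214.9 axis -44.9 q [-0.79  0.1   1.97 -0.    1.08  1.48] t 1.85
[0.522, -1.012, 0.003, -0.355, np.float64(0.0004)] w [421. -76. 404.]
[0.522, -1.012, 0.679, -0.355, np.float64(0.0004)] w [421. -76. 235.]
47.906850594176326
```

Call:
{"method": "play_rows", "body": {"series": [[[0.52, -0.2, 0, -0.07, 0], [0.52, -0.4, 0, -0.14, 0], [0.52, -0.6, 0, -0.21, 0], [0.52, -0.8, 0, -0.28, 0], [0.52, -1.0, 0, -0.36, 0], [0.52, -1.0, 0.2, -0.36, 0], [0.52, -1.0, 0.2, -0.36, 0]]]}}

```text
time: 2.72
position: [416.6, -77.1, 352.5]
orientation: [-0.302, 0.641, -0.639, 0.299]
ft_force: [-0.5, -0.3, 0.1]
opening: 47.8
```

```bash
python3 - <<'E'
from h import *
rows([(-43.5,132.5)]*2,[-45]*2,[42]*2,[45,45],[48]*2)
p=ctrl.read_camera("side");i=p["image"][120:300,220:480];cv2.imwrite("pics/s1.png",cv2.resize(i,None,fx=3,fy=3))
E
```

```text
now board [-77.2 161.4] tip 162.5 axis -44.8 q [-0.19  0.1   2.09 -0.    0.95  2.08] t 2.725
[0.522, -0.015, 0.47, 0.012, np.float64(0.0011)] w [421. -76. 235.]
[0.522, -0.015, 0.47, 0.012, np.float64(0.0011)] w [421. -76. 235.]
```

View pics/s1.png

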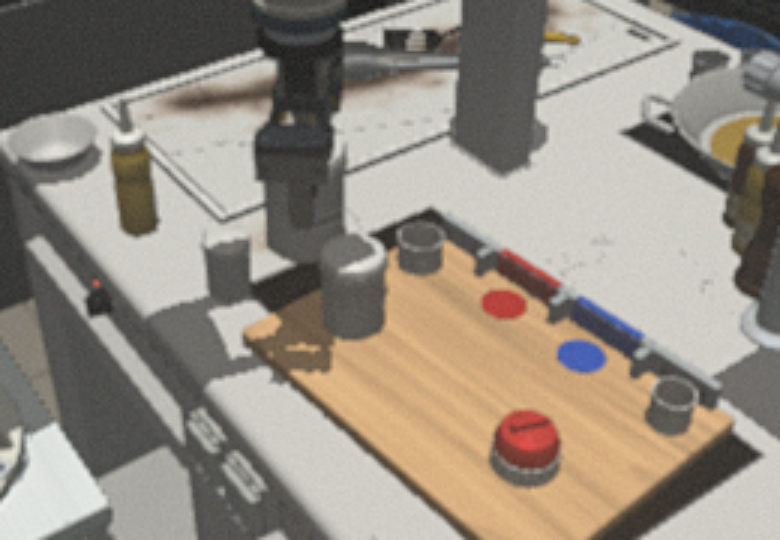

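The gripper hangs just behind and to the left of the shaker, at crop (300,150), with its fingers clear of it. Next I descend.

Call:
{"method": "play_rows", "body": {"series": [[[0.52, -0.015, 0.1, 0.01, 0], [0.52, -0.015, 0.22, 0.01, 0], [0.52, -0.015, 0.34, 0.01, 0], [0.52, -0.015, 0.42, 0.01, 0], [0.52, -0.015, 0.47, 0.01, 0], [0.52, -0.015, 0.47, 0.01, 0]]]}}

```text
time: 3.52
position: [422.5, -77.1, 237.5]
orientation: [-0.299, 0.641, -0.641, 0.299]
ft_force: [-1.2, -0.4, 0.3]
opening: 47.4
```

```bash
python3 - <<'E'
from h import *
import numpy as np
n=12
f=np.linspace(0,1,n)
s=np.array([-43.5,132.5]);e=np.array([30,0])
rows([s]+[s+(e-s)*k for k in f],[-45]*(n+1),[38]+[33]*n,[45]*(n+1),[48]*(n+1))
E
```

```text
now board [-71.4 160.9] tip 47.5 axis -45.0 q [-0.18  0.31  2.17 -0.    0.65  2.08] t 3.525
[0.522, 0.001, 0.01, 0.007, np.float64(-0.0001)] w [424. -79. 235.]
[0.522, 0.001, 0.01, 0.027, np.float64(-0.0001)] w [428. -82. 235.]
[0.522, 0.016, 0.01, 0.08, np.float64(-0.0001)] w [435. -93. 235.]
[0.522, 0.032, 0.01, 0.133, np.float64(-0.0001)] w [ 443. -105.  235.]
[0.522, 0.047, 0.01, 0.186, np.float64(-0.0001)] w [ 451. -116.  235.]
[0.522, 0.062, 0.01, 0.239, np.float64(-0.0001)] w [ 458. -127.  235.]
[0.522, 0.077, 0.01, 0.292, np.float64(-0.0001)] w [ 466. -139.  235.]
[0.522, 0.092, 0.01, 0.345, np.float64(-0.0001)] w [ 474. -150.  235.]
[0.522, 0.107, 0.01, 0.398, np.float64(-0.0001)] w [ 482. -162.  235.]
[0.522, 0.123, 0.01, 0.451, np.float64(-0.0001)] w [ 489. -173.  235.]
[0.522, 0.138, 0.01, 0.504, np.float64(-0.0001)] w [ 497. -184.  235.]
[0.522, 0.153, 0.01, 0.557, np.float64(-0.0001)] w [ 505. -196.  235.]
[0.522, 0.168, 0.01, 0.61, np.float64(-0.0001)] w [ 513. -207.  235.]
```

Call:
{"method": "play_rows", "body": {"series": [[[0.52, 0.0, 0.01, 0.02, 0], [0.52, 0.0, 0.01, 0.04, 0], [0.52, 0.008, 0.01, 0.065, 0], [0.52, 0.016, 0.01, 0.09, 0], [0.52, 0.024, 0.01, 0.115, 0], [0.52, 0.032, 0.01, 0.14, 0], [0.52, 0.04, 0.01, 0.165, 0], [0.52, 0.047, 0.01, 0.185, 0], [0.52, 0.047, 0.01, 0.185, 0]]]}}

```text
time: 4.65
position: [450.4, -115.5, 234.8]
orientation: [0.299, -0.64, 0.641, -0.3]
ft_force: [-2.0, 2.0, 1.6]
opening: 48.1
```

```bash
cat >> h.py <<'E'
def look(tag,names=("top","side")):
    ims=[]
    for n in names:
        p=ctrl.read_camera(n)
        i=p["image"][130:310,300:500] if n=="top" else p["image"][140:320,250:480]
        ims.append(cv2.resize(i,None,fx=2.2 if n=="top" else 1.5,fy=2.2 if n=="top" else 1.5,interpolation=cv2.INTER_CUBIC))
        if n=="top": P=p
    h=max(i.shape[0] for i in ims)
    cv2.imwrite(f"pics/{tag}.png",np.hstack([cv2.copyMakeBorder(i,0,h-i.shape[0],0,0,cv2.BORDER_CONSTANT) for i in ims]))
    return P
E
python3 - <<'E'
from h import *
p=look("l1");print(ctrl.search_frame(p,"shaker"));o=ctrl.get_obs();print(w2b(o["position"]),o["ft_force"])
E
```

```text
[{'xy': [302.2, 251.8], 'p': 0.66}, {'xy': [293.3, 199.5], 'p': 0.63}]
[-47.30473539 120.49111539] [-1.64130703  0.9830591   1.09615779]
```

View pics/l1.png

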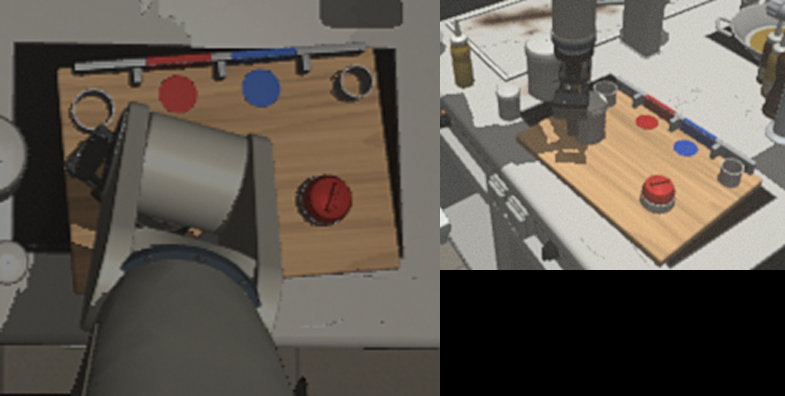

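Side view: the shaker stands upright in front of the fingers, at about (595,120) in the composite, and the push force is about 2 N. I continue the push.

```bash
python3 - <<'E'
from h import *
n=10
f=np.linspace(.1,1,n)
s=np.array([-24,97]);e=np.array([32,0])
rows([s+(e-s)*k for k in f],[-45]*(n),[33]*n,[45]*(n),[48]*(n))
E
```

```text
now board [-47.3 120.5] tip 44.7 axis -45.0 q [-0.25  0.36  2.1  -0.    0.68  2.01] t 4.8
[0.522, 0.012, -0.001, 0.044, np.float64(0.0001)] w [ 457. -125.  235.]
[0.522, 0.024, -0.001, 0.087, np.float64(0.0001)] w [ 463. -134.  235.]
[0.522, 0.035, -0.001, 0.13, np.float64(0.0001)] w [ 469. -143.  235.]
[0.522, 0.047, -0.001, 0.173, np.float64(0.0001)] w [ 476. -152.  235.]
[0.522, 0.059, -0.001, 0.217, np.float64(0.0001)] w [ 482. -161.  235.]
[0.522, 0.07, -0.001, 0.26, np.float64(0.0001)] w [ 489. -170.  235.]
[0.522, 0.082, -0.001, 0.303, np.float64(0.0001)] w [ 495. -180.  235.]
[0.522, 0.093, -0.001, 0.347, np.float64(0.0001)] w [ 502. -189.  235.]
[0.522, 0.105, -0.001, 0.39, np.float64(0.0001)] w [ 508. -198.  235.]
[0.522, 0.117, -0.001, 0.433, np.float64(0.0001)] w [ 515. -207.  235.]
```

Call:
{"method": "play_rows", "body": {"series": [[[0.52, 0.012, 0, 0.04, 0], [0.52, 0.024, 0, 0.08, 0], [0.52, 0.035, 0, 0.12, 0], [0.52, 0.045, 0, 0.16, 0], [0.52, 0.055, 0, 0.2, 0], [0.52, 0.065, 0, 0.24, 0], [0.52, 0.076, 0, 0.28, 0], [0.52, 0.087, 0, 0.32, 0], [0.52, 0.098, 0, 0.36, 0], [0.52, 0.107, 0, 0.4, 0], [0.52, 0.117, 0, 0.43, 0], [0.52, 0.117, 0, 0.43, 0]]]}}

```text
time: 6.3
position: [514.4, -207.2, 234.7]
orientation: [0.299, -0.64, 0.641, -0.3]
ft_force: [-1.7, 0.6, -0.7]
opening: 48.4
```

```bash
python3 - <<'E'
from h import *
look("l2")
n=10
obs=[(34,-5),(37,-11),(40,-17),(43,-23),(47,-29),(51,-35),(55,-41),(60,-45),(65,-49),(70,-52)]
rows(obs,[-42,-39,-36,-32,-28,-23,-18,-12,-6,0],[33]*n,[45]*(n),[48]*(n))
E
```

```text
now board [ 8.2 23.6] tip 44.6 axis -45.0 q [-0.39  0.47  1.91 -0.    0.76  1.88] t 6.4
[0.522, 0.015, -0.002, 0.022, np.float64(-0.0166)] w [ 516. -213.  235.]
[0.522, 0.03, -0.002, 0.048, np.float64(-0.0333)] w [ 518. -220.  235.]
[0.522, 0.046, -0.002, 0.075, np.float64(-0.05)] w [ 521. -227.  235.]
[0.522, 0.063, -0.002, 0.102, np.float64(-0.0722)] w [ 523. -235.  235.]
[0.522, 0.078, -0.002, 0.132, np.float64(-0.0944)] w [ 527. -243.  235.]
[0.522, 0.094, -0.002, 0.165, np.float64(-0.1222)] w [ 531. -251.  235.]
[0.522, 0.11, -0.002, 0.198, np.float64(-0.15)] w [ 534. -260.  235.]
[0.522, 0.119, -0.002, 0.23, np.float64(-0.1833)] w [ 539. -267.  235.]
[0.522, 0.128, -0.002, 0.264, np.float64(-0.2166)] w [ 544. -273.  235.]
[0.522, 0.132, -0.002, 0.295, np.float64(-0.25)] w [ 549. -279.  235.]
```

View pics/l2.png

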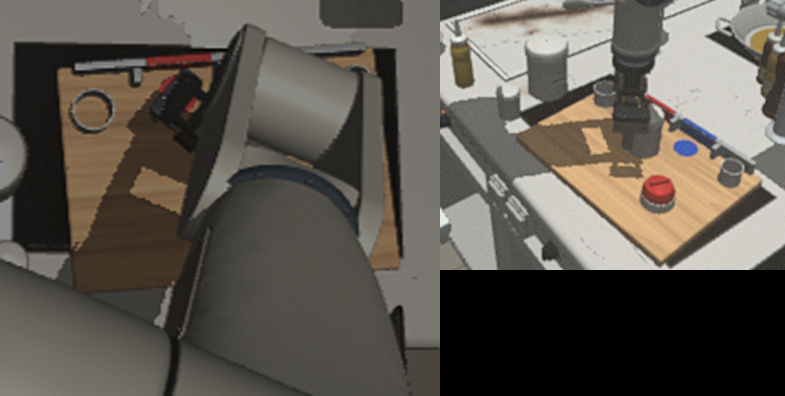

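The shaker is upright at composite (648,128), nested in the fingers. Next I turn the cradle about it while moving on to the blue bay.

Call:
{"method": "play_rows", "body": {"series": [[[0.52, 0.015, 0, 0.022, -0.017], [0.52, 0.03, 0, 0.048, -0.033], [0.52, 0.046, 0, 0.075, -0.05], [0.52, 0.063, 0, 0.102, -0.072], [0.52, 0.078, 0, 0.132, -0.094], [0.52, 0.094, 0, 0.165, -0.122], [0.52, 0.11, 0, 0.198, -0.15], [0.52, 0.119, 0, 0.23, -0.183], [0.52, 0.128, 0, 0.264, -0.217], [0.52, 0.132, 0, 0.295, -0.25], [0.52, 0.132, 0, 0.295, -0.25]]]}}

```text
time: 7.78
position: [549.3, -279.3, 234.6]
orientation: [0.522, -0.477, 0.477, -0.522]
ft_force: [-0.9, -0.1, 1.4]
opening: 48.2
```

```bash
python3 - <<'E'
from h import *
look("l3")
obs=[(76,-52),(82,-52),(88,-52),(92,-52),(95,-52),(98,-52)]
n=6
rows(obs,[0]*n,[32]*n,[45]*(n),[48]*(n))
E
```

```text
now board [ 36.7 -51.5] tip 44.6 axis -0.1 q [-0.47  0.54  1.78 -0.    0.83  1.01] t 7.875
[0.522, 0.002, -0.002, 0.029, np.float64(-0.0007)] w [ 556. -279.  235.]
[0.522, 0.002, -0.002, 0.053, np.float64(-0.0007)] w [ 562. -278.  235.]
[0.522, 0.002, -0.002, 0.077, np.float64(-0.0007)] w [ 568. -278.  235.]
[0.522, 0.002, -0.002, 0.093, np.float64(-0.0007)] w [ 572. -277.  235.]
[0.522, 0.002, -0.002, 0.105, np.float64(-0.0007)] w [ 575. -277.  235.]
[0.522, 0.002, -0.002, 0.117, np.float64(-0.0007)] w [ 578. -277.  235.]
```

View pics/l3.png

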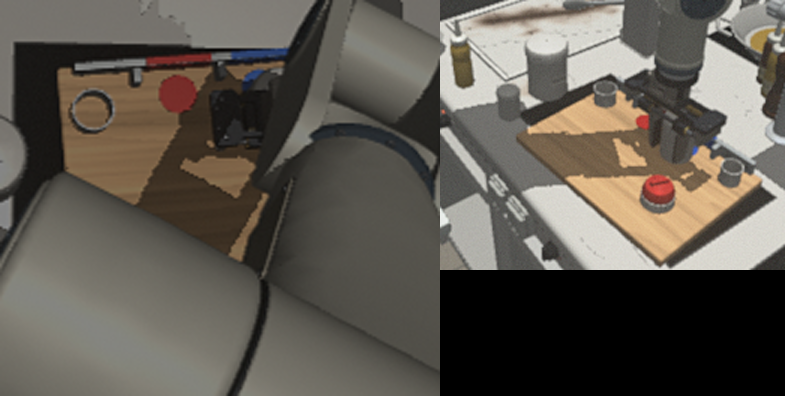

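Call:
{"method": "play_rows", "body": {"series": [[[0.52, 0, 0, 0.02, 0], [0.52, 0, 0, 0.04, 0], [0.52, 0, 0, 0.06, 0], [0.52, 0, 0, 0.075, 0], [0.52, 0, 0, 0.085, 0], [0.52, 0, 0, 0.093, 0], [0.52, 0, 0, 0.093, 0]]]}}

```text
time: 8.75
position: [572.7, -277.0, 234.6]
orientation: [-0.522, 0.477, -0.477, 0.522]
ft_force: [-1.9, -0.2, 1.2]
opening: 47.9
```

```bash
python3 - <<'E'
from h import *
o=ctrl.get_obs();print(w2b(o["position"]),o["ft_force"],o["ft_torque"],o["position"][2])
p=ctrl.read_camera("side");i=p["image"][150:260,340:480];cv2.imwrite("pics/s4.png",cv2.resize(i,None,fx=5,fy=5,interpolation=cv2.INTER_CUBIC))
E
```

```text
[ 60.32282065 -51.59929707] [-1.87651933 -0.17413076  1.16843887] [-2.11708180e-02  3.78776868e-01 -7.75987235e-05] 234.64289098333052
```

View pics/s4.png

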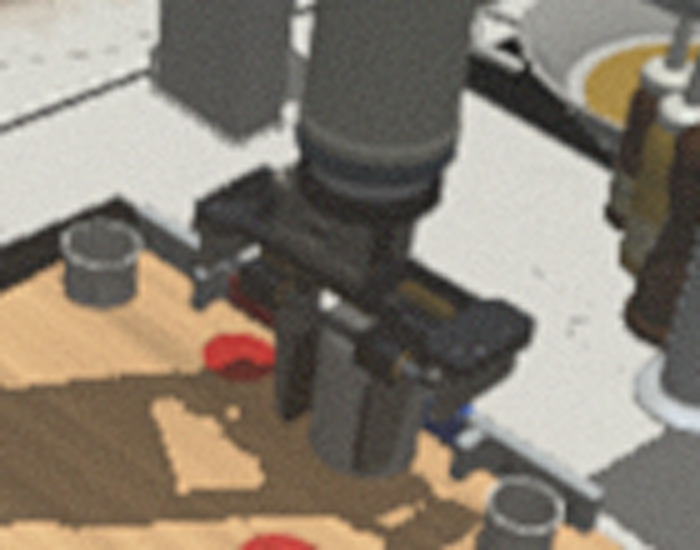

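Shaker upright in the cradle, with no sign of rail contact yet (1.9 N). I creep forward.

Call:
{"method": "play_rows", "body": {"series": [[[0.52, 0, 0, 0.006, 0], [0.52, 0, 0, 0.012, 0], [0.52, 0, 0, 0.016, 0]]]}}

```text
time: 9.18
position: [576.6, -276.7, 234.7]
orientation: [-0.522, 0.477, -0.477, 0.522]
ft_force: [-2.7, -0.5, 1.5]
opening: 47.9
```

Call:
{"method": "play_rows", "body": {"series": [[[0.52, 0, 0, 0.006, 0], [0.52, 0, 0, 0.01, 0]]]}}

```text
time: 9.43
position: [578.1, -276.6, 234.6]
orientation: [0.523, -0.478, 0.476, -0.521]
ft_force: [-12.0, -2.4, 7.6]
opening: 47.8
```

```bash
python3 - <<'E'
from h import *
o=ctrl.get_obs();print(w2b(o["position"]),o["ft_force"],o["ft_torque"],o["position"][2])
E
```

```text
[ 65.73842743 -51.63233696] [-12.00905984  -2.35433734   7.62346538] [-0.35582146  1.75395685 -0.07874948] 234.63124126943077
```

Force rose to 12 N, so the shaker is against the rail. I back off straight, then lift.

Call:
{"method": "play_rows", "body": {"series": [[[0.52, 0, 0, -0.01, 0], [0.52, 0, 0, -0.03, 0], [0.52, 0, 0, -0.08, 0], [0.52, 0, 0, -0.16, 0], [0.52, 0, -0.15, -0.22, 0], [0.52, 0, -0.4, -0.25, 0], [0.52, 0, -0.6, -0.25, 0], [0.52, 0.3, -0.6, -0.4, 0], [0.52, 0.6, -0.6, -0.6, 0], [0.52, 0.8, -0.6, -0.8, 0], [0.52, 0.8, -0.6, -0.8, 0]]]}}

```text
time: 10.8
position: [395.9, -495.0, 384.8]
orientation: [-0.522, 0.477, -0.477, 0.522]
ft_force: [-0.3, 0.1, 0.8]
opening: 48.0
```

```bash
cat >> h.py <<'E'
def top(p,xy,rad,lo=None):
    w=cloud(p);u,v=xy;b=(np.hypot(*(np.mgrid[:400,:640][::-1]-np.array([u,v])[:,None,None]))<rad)
    P=w[b];P=P[P[:,2]<150];zt=np.percentile(P[:,2],90);t=P[abs(P[:,2]-zt)<8];(cx,cy),rr=cv2.minEnclosingCircle(t[:,:2].astype(np.float32))
    print("top z",zt.round(1),"mean",w2b(t.mean(0)).round(1),"circ",w2b((cx,cy)).round(1),round(rr,1))
E
python3 - <<'E'
from h import *
p=look("l5")
for t in("shaker","timer"):
  for d in ctrl.search_frame(p,t):
    print(t,d); top(p,d["xy"],20 if t=="shaker" else 16)
rows([(-51,-109)],[90],[50],[200],[48])
E
```

```text
shaker {'xy': [293.6, 200.0], 'p': 0.98}
top z 138.3 mean [ 21.7 293.1] circ [ 21.9 293. ] 45.2
shaker {'xy': [425.3, 165.0], 'p': 0.92}
top z 116.1 mean [ 93.9 -49.4] circ [ 94.4 -49.8] 33.8
shaker {'xy': [301.6, 251.6], 'p': 0.88}
top z 72.1 mean [-97.4 277.9] circ [-97.2 278. ] 25.8
timer {'xy': [448.1, 219.7], 'p': 0.77}
top z 68.0 mean [ -51.4 -108.8] circ [ -50.5 -109.5] 25.9
now board [-134.4 -252. ] tip 194.5 axis -0.1 q [-0.9   0.39  1.63  0.    1.12  0.59] t 11.0
[0.522, -0.373, -0.022, 0.333, np.float64(-0.5007)] w [ 471. -394.  390.]
```

View pics/l5.png

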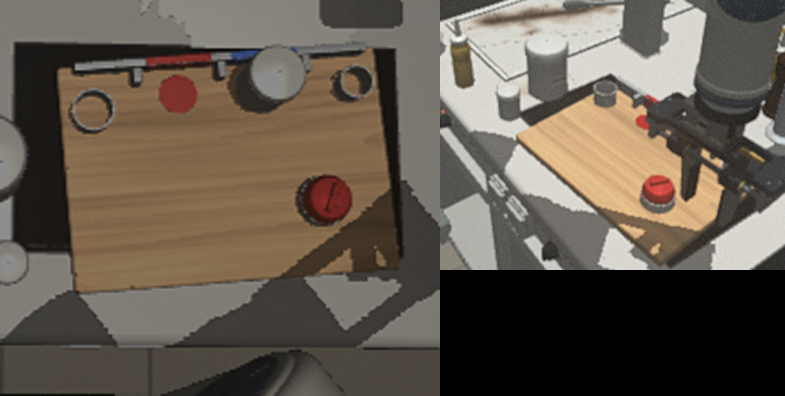

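The shaker stands at board (94,-50), in place: its r = 32.5 mm puts contact at x = 95. The timer is still at (-51,-109), composite (325,200). I now come in from its right.

```bash
python3 - <<'E'
from h import *
rows([(-51,-109)]*2,[75]*2,[42]*2,[195,37],[48]*2)
E
```

```text
now board [-134.4 -252. ] tip 194.5 axis -0.1 q [-0.9   0.39  1.63  0.    1.12  0.59] t 11.0
[0.522, -0.411, -0.002, 0.289, np.float64(-0.4174)] w [ 460. -385.  385.]
[0.522, -0.41, 0.63, 0.289, np.float64(-0.4174)] w [ 460. -385.  227.]
```

Call:
{"method": "play_rows", "body": {"series": [[[0.52, -0.08, 0, 0.05, -0.06], [0.52, -0.16, 0, 0.11, -0.12], [0.52, -0.24, 0, 0.17, -0.18], [0.52, -0.32, 0, 0.23, -0.24], [0.52, -0.41, 0, 0.289, -0.3], [0.52, -0.41, 0, 0.289, -0.36], [0.52, -0.41, 0, 0.289, -0.417], [0.52, -0.41, 0.2, 0.289, -0.417], [0.52, -0.41, 0.3, 0.289, -0.417], [0.52, -0.41, 0.3, 0.289, -0.417]]]}}

```text
time: 12.25
position: [460.4, -383.1, 308.0]
orientation: [-0.704, 0.061, -0.059, 0.705]
ft_force: [-0.5, 0.4, -0.5]
opening: 47.9
```

```bash
python3 - <<'E'
from h import *
look("l6")
rows([(-51,-109)]*2,[75]*2,[42]*2,[195,37],[48]*2)
E
```

```text
now board [ -60.3 -148.5] tip 120.5 axis 75.1 q [-0.7   0.42  1.77  0.    0.95 -0.53] t 12.35
[0.522, -0.005, -0.298, -0.006, np.float64(0.0008)] w [ 460. -385.  385.]
[0.522, -0.005, 0.334, -0.006, np.float64(0.0008)] w [ 460. -385.  227.]
```

View pics/l6.png

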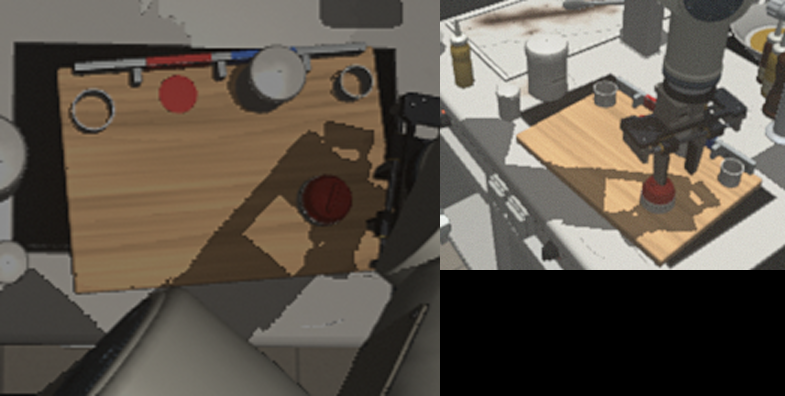

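The fingers are above and to the right of the timer (top view, about (385,200)) with a clear gap. I descend.

Call:
{"method": "play_rows", "body": {"series": [[[0.52, -0.005, 0.12, -0.006, 0], [0.52, -0.005, 0.24, -0.006, 0], [0.52, -0.005, 0.31, -0.006, 0], [0.52, -0.005, 0.335, -0.006, 0], [0.52, -0.005, 0.335, -0.006, 0]]]}}

```text
time: 12.98
position: [459.4, -386.4, 226.5]
orientation: [0.705, -0.06, 0.061, -0.704]
ft_force: [-0.3, -1.1, 0.3]
opening: 47.9
```

```bash
python3 - <<'E'
from h import *
n=12
f=np.linspace(0,1,n)
s=np.array([-51,-109]);e=np.array([-20,10])
rows([s+(e-s)*k for k in f],[75]*n,[30]*n,[37]*(n),[48]*(n))
E
```

```text
now board [ -62.3 -150.5] tip 36.5 axis 75.1 q [-0.7   0.53  1.81  0.    0.79 -0.53] t 12.975
[0.522, 0.001, -0.002, 0.052, np.float64(0.0005)] w [ 462. -374.  227.]
[0.522, 0.001, -0.002, 0.097, np.float64(0.0005)] w [ 464. -363.  227.]
[0.522, 0.0, -0.002, 0.141, np.float64(0.0005)] w [ 465. -352.  227.]
[0.522, 0.0, -0.002, 0.186, np.float64(0.0005)] w [ 467. -341.  227.]
[0.522, -0.0, -0.002, 0.231, np.float64(0.0005)] w [ 469. -330.  227.]
[0.522, -0.0, -0.002, 0.276, np.float64(0.0005)] w [ 471. -319.  227.]
[0.522, -0.001, -0.002, 0.32, np.float64(0.0005)] w [ 473. -308.  227.]
[0.522, -0.001, -0.002, 0.365, np.float64(0.0005)] w [ 475. -296.  227.]
[0.522, -0.001, -0.002, 0.41, np.float64(0.0005)] w [ 477. -285.  227.]
[0.522, -0.001, -0.002, 0.454, np.float64(0.0005)] w [ 478. -274.  227.]
[0.522, -0.002, -0.002, 0.499, np.float64(0.0005)] w [ 480. -263.  227.]
[0.522, -0.002, -0.002, 0.544, np.float64(0.0005)] w [ 482. -252.  227.]
```

Call:
{"method": "play_rows", "body": {"series": [[[0.52, 0, 0, 0.025, 0], [0.52, 0, 0, 0.045, 0], [0.52, 0, 0, 0.075, 0], [0.52, 0, 0, 0.11, 0], [0.52, 0, 0, 0.15, 0], [0.52, 0, 0, 0.19, 0], [0.52, 0, 0, 0.23, 0], [0.52, 0, 0, 0.27, 0], [0.52, 0, 0, 0.31, 0], [0.52, 0, 0, 0.34, 0], [0.52, 0, 0, 0.36, 0], [0.52, 0, 0, 0.36, 0]]]}}

```text
time: 14.48
position: [474.4, -297.2, 225.8]
orientation: [-0.704, 0.06, -0.06, 0.705]
ft_force: [0.2, -0.4, -0.3]
opening: 48.1
```

```bash
python3 - <<'E'
from h import *
p=look("l7")
for d in ctrl.search_frame(p,"timer"): print(d);top(p,d["xy"],16)
n=10
f=np.linspace(.1,1,n)
s=np.array([-31,-32]);e=np.array([-8,48])
rows([s+(e-s)*k for k in f],[75]*n,[30]*n,[37]*(n),[48]*(n))
E
```

```text
{'xy': [417.2, 216.2], 'p': 0.57}
top z 78.2 mean [-33.2 -32. ] circ [-31.8 -31.8] 17.7
now board [-39.6 -63.2] tip 35.7 axis 75.1 q [-0.56  0.49  1.9   0.    0.75 -0.39] t 14.625
[0.522, 0.001, -0.005, 0.043, np.float64(0.0004)] w [ 476. -287.  227.]
[0.522, 0.002, -0.005, 0.076, np.float64(0.0004)] w [ 478. -279.  227.]
[0.522, 0.003, -0.005, 0.109, np.float64(0.0004)] w [ 480. -271.  227.]
[0.522, 0.003, -0.005, 0.143, np.float64(0.0004)] w [ 481. -263.  227.]
[0.522, 0.004, -0.005, 0.176, np.float64(0.0004)] w [ 483. -254.  227.]
[0.522, 0.005, -0.005, 0.209, np.float64(0.0004)] w [ 484. -246.  227.]
[0.522, 0.005, -0.005, 0.243, np.float64(0.0004)] w [ 486. -238.  227.]
[0.522, 0.006, -0.005, 0.276, np.float64(0.0004)] w [ 487. -230.  227.]
[0.522, 0.007, -0.005, 0.309, np.float64(0.0004)] w [ 489. -222.  227.]
[0.522, 0.007, -0.005, 0.342, np.float64(0.0004)] w [ 491. -213.  227.]
```

View pics/l7.png

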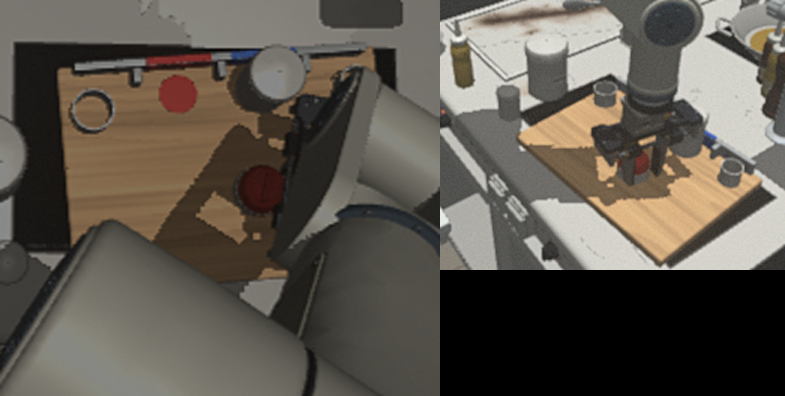

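The timer follows well, at board (-32,-32), top-view (263,188). I continue left until it is in front of the red bay.

Call:
{"method": "play_rows", "body": {"series": [[[0.52, 0, -0.005, 0.03, 0], [0.52, 0.002, -0.005, 0.065, 0], [0.52, 0.002, -0.005, 0.1, 0], [0.52, 0.003, -0.005, 0.135, 0], [0.52, 0.004, -0.005, 0.17, 0], [0.52, 0.005, -0.005, 0.2, 0], [0.52, 0.005, -0.005, 0.235, 0], [0.52, 0.006, -0.005, 0.27, 0], [0.52, 0.007, -0.005, 0.3, 0], [0.52, 0.007, -0.005, 0.325, 0], [0.52, 0.007, -0.005, 0.325, 0]]]}}

```text
time: 16.0
position: [490.0, -217.4, 227.2]
orientation: [-0.705, 0.06, -0.06, 0.705]
ft_force: [-0.8, -0.3, 0.1]
opening: 47.9
```

```bash
python3 - <<'E'
from h import *
p=look("l8")
for d in ctrl.search_frame(p,"timer"): print(d);top(p,d["xy"],16)
rows([(-10,44)]*3,[75,30,0],[45]*3,[37]*3,[48]*3)
E
```

```text
{'xy': [388.7, 210.0], 'p': 0.58}
top z 69.2 mean [-8.8 51.1] circ [-9.4 47. ] 25.0
now board [-16.8  14.6] tip 37.2 axis 75.1 q [-0.42  0.46  1.96 -0.    0.73 -0.25] t 16.15
[0.522, -0.004, 0.001, -0.059, np.float64(0.0004)] w [ 486. -232.  227.]
[0.522, -0.131, 0.001, -0.007, np.float64(0.2504)] w [ 457. -214.  227.]
[0.522, -0.178, 0.001, 0.074, np.float64(0.4171)] w [ 449. -192.  227.]
```

View pics/l8.png

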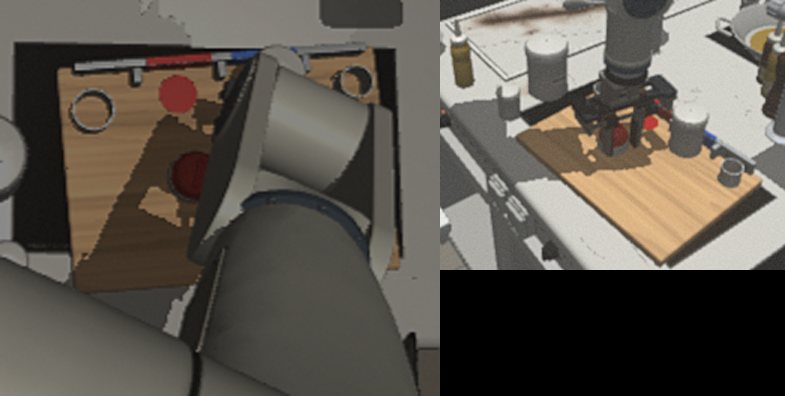

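Timer at about (-9,45), upright, in front of the red bay. I back off and swing round behind it.

```bash
python3 - <<'E'
from h import *
a=[75,66,57,48,39,30,20,10,0]
rows([(-9,45)]*9,a,[46]*9,[37]*9,[48]*9)
E
```

```text
now board [-16.8  14.6] tip 37.2 axis 75.1 q [-0.42  0.46  1.96 -0.    0.73 -0.25] t 16.15
[0.522, -0.001, 0.001, -0.059, np.float64(0.0004)] w [ 487. -232.  227.]
[0.522, -0.03, 0.001, -0.056, np.float64(0.0504)] w [ 480. -231.  227.]
[0.522, -0.058, 0.001, -0.049, np.float64(0.1004)] w [ 474. -228.  227.]
[0.522, -0.085, 0.001, -0.038, np.float64(0.1504)] w [ 467. -224.  227.]
[0.522, -0.109, 0.001, -0.023, np.float64(0.2004)] w [ 462. -219.  227.]
[0.522, -0.131, 0.001, -0.004, np.float64(0.2504)] w [ 457. -213.  227.]
[0.522, -0.152, 0.001, 0.02, np.float64(0.306)] w [ 453. -207.  227.]
[0.522, -0.168, 0.001, 0.048, np.float64(0.3615)] w [ 451. -199.  227.]
[0.522, -0.179, 0.001, 0.078, np.float64(0.4171)] w [ 449. -191.  227.]
```

Call:
{"method": "play_rows", "body": {"series": [[[0.52, 0, 0, -0.03, 0], [0.52, 0, 0, -0.06, 0], [0.52, -0.03, 0, -0.058, 0.05], [0.52, -0.058, 0, -0.05, 0.1], [0.52, -0.085, 0, -0.04, 0.15], [0.52, -0.109, 0, -0.025, 0.2], [0.52, -0.131, 0, -0.006, 0.25], [0.52, -0.152, 0, 0.018, 0.306], [0.52, -0.168, 0, 0.046, 0.361], [0.52, -0.18, 0, 0.076, 0.417], [0.52, -0.18, 0, 0.076, 0.417]]]}}

```text
time: 17.52
position: [448.6, -191.6, 227.2]
orientation: [0.522, -0.477, 0.477, -0.522]
ft_force: [-0.4, 0.8, 0.0]
opening: 47.8
```

```bash
python3 - <<'E'
from h import *
p=look("l9")
for d in ctrl.search_frame(p,"timer"): print(d);top(p,d["xy"],16)
s=np.array([-9,46]);e=np.array([85,52]);f=np.linspace(0,1,10)
rows([s+(e-s)*k for k in f],[0]*10,[30]*10,[37]*10,[48]*10)
E
```

```text
{'xy': [386.1, 206.2], 'p': 0.61}
top z 66.0 mean [-0.8 60.8] circ [-0.2 59.9] 17.6
now board [-55.3  44.2] tip 37.2 axis 0.2 q [-0.41  0.4   2.06 -0.    0.68  1.07] t 17.675
[0.522, -0.007, 0.001, 0.065, np.float64(0.0012)] w [ 465. -189.  227.]
[0.522, -0.01, 0.001, 0.107, np.float64(0.0012)] w [ 475. -187.  227.]
[0.522, -0.012, 0.001, 0.149, np.float64(0.0012)] w [ 486. -185.  227.]
[0.522, -0.015, 0.001, 0.191, np.float64(0.0012)] w [ 496. -184.  227.]
[0.522, -0.017, 0.001, 0.233, np.float64(0.0012)] w [ 506. -182.  227.]
[0.522, -0.02, 0.001, 0.274, np.float64(0.0012)] w [ 517. -181.  227.]
[0.522, -0.022, 0.001, 0.316, np.float64(0.0012)] w [ 527. -179.  227.]
[0.522, -0.025, 0.001, 0.358, np.float64(0.0012)] w [ 537. -177.  227.]
[0.522, -0.027, 0.001, 0.4, np.float64(0.0012)] w [ 548. -176.  227.]
[0.522, -0.03, 0.001, 0.441, np.float64(0.0012)] w [ 558. -174.  227.]
```

View pics/l9.png

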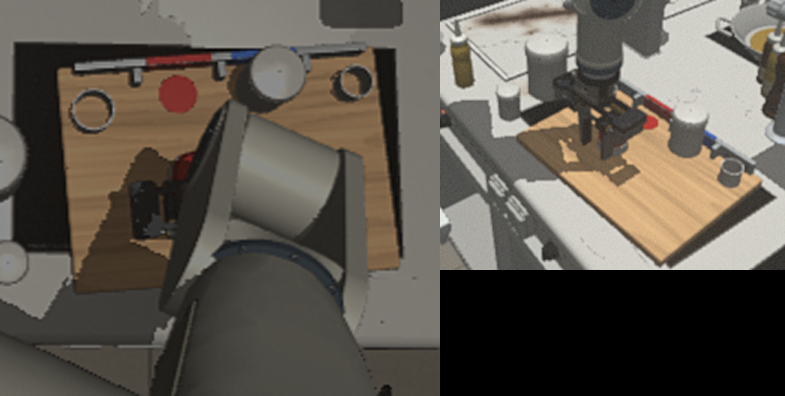

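The timer's red top still shows at top-view (185,168), just ahead of the fingers. I push it forward.

Call:
{"method": "play_rows", "body": {"series": [[[0.52, 0, 0, 0.03, 0], [0.52, -0.004, 0, 0.055, 0], [0.52, -0.007, 0, 0.08, 0], [0.52, -0.012, 0, 0.12, 0], [0.52, -0.015, 0, 0.16, 0], [0.52, -0.018, 0, 0.2, 0], [0.52, -0.02, 0, 0.24, 0], [0.52, -0.022, 0, 0.28, 0], [0.52, -0.025, 0, 0.32, 0], [0.52, -0.028, 0, 0.35, 0], [0.52, -0.03, 0, 0.37, 0], [0.52, -0.03, 0, 0.37, 0]]]}}

```text
time: 19.18
position: [540.6, -175.6, 227.2]
orientation: [-0.522, 0.477, -0.477, 0.522]
ft_force: [0.1, -0.5, 0.0]
opening: 47.8
```

```bash
python3 - <<'E'
from h import *
p=look("l10")
for d in ctrl.search_frame(p,"timer"): print(d);top(p,d["xy"],16)
rows([(80,52),(85,52),(90,52),(96,52)],[0]*4,[30]*4,[37]*4,[48]*4)
E
```

```text
now board [36.9 52.2] tip 37.2 axis 0.0 q [-0.32  0.49  1.89  0.    0.76  1.16] t 19.325
[0.522, 0.001, 0.001, 0.052, np.float64(0.0001)] w [ 553. -175.  227.]
[0.522, 0.001, 0.001, 0.072, np.float64(0.0001)] w [ 558. -174.  227.]
[0.522, 0.001, 0.001, 0.092, np.float64(0.0001)] w [ 563. -174.  227.]
[0.522, 0.001, 0.001, 0.116, np.float64(0.0001)] w [ 569. -173.  227.]
```

View pics/l10.png

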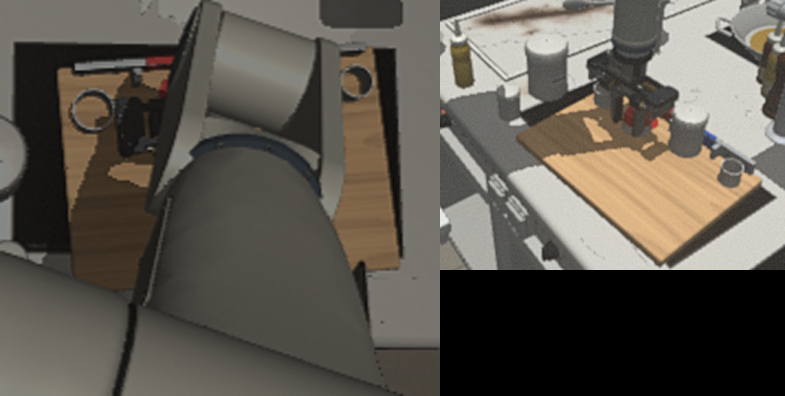

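Call:
{"method": "play_rows", "body": {"series": [[[0.52, 0, 0, 0.03, 0], [0.52, 0, 0, 0.055, 0], [0.52, 0, 0, 0.075, 0], [0.52, 0, 0, 0.09, 0], [0.52, 0, 0, 0.1, 0], [0.52, 0, 0, 0.108, 0], [0.52, 0, 0, 0.108, 0]]]}}

```text
time: 20.2
position: [567.3, -173.2, 227.2]
orientation: [-0.522, 0.477, -0.477, 0.522]
ft_force: [0.4, 0.1, -1.5]
opening: 47.7
```

Call:
{"method": "play_rows", "body": {"series": [[[0.52, 0, 0, 0.006, 0], [0.52, 0, 0, 0.01, 0]]]}}

```text
time: 20.45
position: [569.7, -173.0, 227.2]
orientation: [0.522, -0.477, 0.477, -0.522]
ft_force: [-0.2, 0.0, -0.4]
opening: 47.7
```

Call:
{"method": "play_rows", "body": {"series": [[[0.52, 0, 0, 0.006, 0], [0.52, 0, 0, 0.01, 0]]]}}

```text
time: 20.7
position: [572.0, -172.8, 227.1]
orientation: [0.522, -0.477, 0.477, -0.522]
ft_force: [-3.3, 0.2, 0.6]
opening: 47.9
```

```bash
python3 - <<'E'
from h import *
o=ctrl.get_obs();print(w2b(o["position"]),o["ft_force"])
p=ctrl.read_camera("side");i=p["image"][150:260,340:480];cv2.imwrite("pics/s11.png",cv2.resize(i,None,fx=5,fy=5,interpolation=cv2.INTER_CUBIC))
E
```

```text
[68.95180722 52.26677286] [-3.2829813   0.16851073  0.63465165]
```

View pics/s11.png

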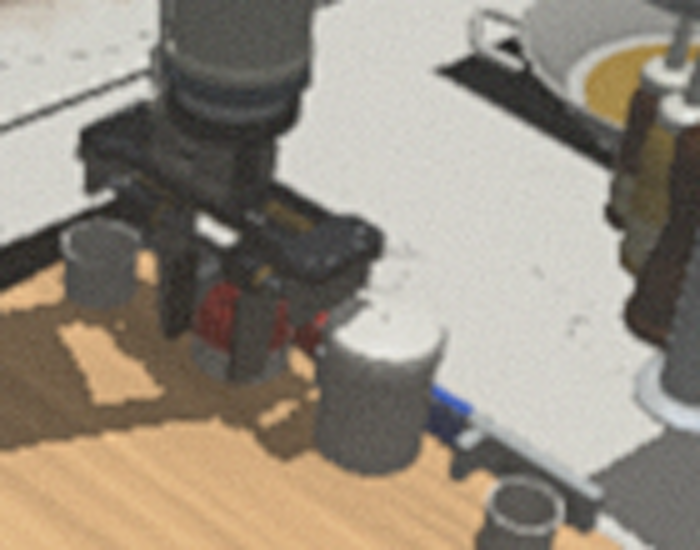

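Call:
{"method": "play_rows", "body": {"series": [[[0.52, 0, 0, 0.004, 0], [0.52, 0, 0, 0.006, 0]]]}}

```text
time: 21.0
position: [572.9, -172.7, 226.9]
orientation: [0.522, -0.478, 0.476, -0.521]
ft_force: [-5.4, -0.8, 1.3]
opening: 47.5
```

5.4 N is well above the timer's sliding friction, so it is against the rail. I retreat.

Call:
{"method": "play_rows", "body": {"series": [[[0.52, 0, 0, -0.01, 0], [0.52, 0, 0, -0.03, 0], [0.52, 0, 0, -0.08, 0], [0.52, 0, 0, -0.16, 0], [0.52, 0, -0.15, -0.25, 0], [0.52, 0, -0.4, -0.3, 0], [0.52, 0, -0.6, -0.4, 0], [0.52, 0.2, -0.6, -0.5, 0], [0.52, 0.45, -0.6, -0.55, 0], [0.52, 0.7, -0.6, -0.6, 0], [0.52, 0.95, -0.6, -0.6, 0], [0.52, 0.95, -0.6, -0.6, 0]]]}}

```text
time: 22.5
position: [444.6, -426.1, 377.0]
orientation: [0.521, -0.477, 0.479, -0.521]
ft_force: [0.1, 0.7, 0.1]
opening: 48.3
```

Call:
{"method": "play_rows", "body": {"series": [[[0.52, 0.25, 0, 0, 0], [0.52, 0.4, 0, 0, 0], [0.52, 0.4, 0, 0, 0]]]}}

```text
time: 22.88
position: [454.0, -523.3, 376.6]
orientation: [-0.522, 0.477, -0.477, 0.522]
ft_force: [-1.0, 0.3, 0.2]
opening: 47.8
```

```bash
python3 - <<'E'
from h import *
p=look("l12")
for t in("shaker","timer","ring_a"):
  for d in ctrl.search_frame(p,t):
    print(t,d); top(p,d["xy"],20 if t=="shaker" else 16)
E
```

```text
shaker {'xy': [294.8, 200.1], 'p': 0.74}
top z 138.2 mean [ 21.5 293.5] circ [ 22.1 294. ] 46.0
shaker {'xy': [423.6, 164.9], 'p': 0.58}
top z 116.0 mean [ 94.1 -49.4] circ [ 94.4 -49.8] 34.0
shaker {'xy': [300.6, 248.5], 'p': 0.55}
top z 72.4 mean [-97.1 277.9] circ [-97.3 278. ] 25.7
timer {'xy': [383.6, 170.1], 'p': 0.89}
top z 67.7 mean [95.7 54. ] circ [95.9 53.1] 26.4
timer {'xy': [466.2, 164.5], 'p': 0.59}
top z 49.2 mean [ 105.1 -163.6] circ [ 103.8 -166.9] 35.7
ring_a {'xy': [344.5, 178.7], 'p': 0.48}
top z 41.5 mean [ 80.3 158.2] circ [ 78.2 161.6] 24.5
ring_a {'xy': [463.9, 162.9], 'p': 0.42}
top z 50.8 mean [ 108.3 -161.6] circ [ 104.2 -165.7] 35.7
```

View pics/l12.png

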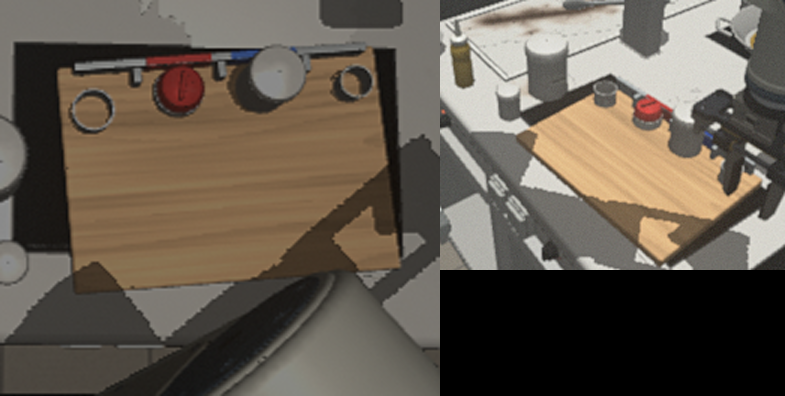

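The timer is at board (95.8, 53.5) and the shaker at (94.2, -49.6). Both are upright within about 1 mm of rail contact and inside the bay limits. The rings, at top-view (93,110) and (353,82), look the same as before. I hand in the job.

```bash
python3 -c "
from rig import ctrl
print(ctrl.close_job())"
```

```text
the job is handed in; nothing more can be done
None
```

I pushed the shaker into the blue bay and the timer into the red bay, each up against the back rail, and handed the job in at about 23 s of the 67 s allowed. The hand-in call gave no verdict.

- **How I pushed:** The two fingers, about 48 mm apart, formed a cradle behind each object. I pushed the shaker diagonally first, then the timer left and forward.
- **Rail contact:** The wrist force rose to about 12 N with the shaker and 5 N with the timer as each met the rail.
- **Last check from the top camera, board frame:**

| Object | x (mm) | Needed x | y (mm) | Needed y |
|---|---|---|---|---|
| Timer | 95.8 | above 90.5 | 53.5 | 33 to 71 |
| Shaker | 94.2 | above 89 | -49.6 | -71 to -33 |

- **Upright and undisturbed:** Both objects measured their normal height and look upright. The two rings look the same as at the start, and the large and small shakers measure the same. I did not re-measure the bowl or the oil bottle, but the gripper never went near them.
- **Disagreement:** In the last picture the timer network also fired weakly (0.59) on the right-hand ring, which the picture shows is a false hit. No other check failed.

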